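Push the loose tile into its row on a layout straightedge

TASK

Push the loose blue tile across the bench until its back edge is flush against the aluminium straightedge and its side is up against the blue tile that is already laid there (not the terracotta one). Only push it with the fingers: do not pick it up or tip it, and leave the jar and the wooden block where they are.

Things in the scene. Friction and masses are not known exactly. Their poses are not given: they have to be found in the camera images.
- loose_tile: Loose square tile, glazed blue on top with a pale body, lying flat on the bench in front of the straightedge, between and nearer the robot than the two laid tiles; 0.17 to 0.34 kg, slides under a push of less than 5 N. 100 x 100 x 10 mm. Origin: centre of its underside; x and y parallel to its edges, z up.
- straightedge: Bare aluminium bar, 480 mm long, 30 mm wide and 12 mm high, screwed to the bench, long side roughly across the robot's view (turned by up to 0.25 rad). Origin: middle of its near long face, at the bench surface; x points square to that face, away from the robot; y along the bar to the left; z up. The tiles lie at negative x: a tile that is flush has its centre at x = -0.050 m.
- laid_blue: Blue tile already stuck to the bench, its back edge against the straightedge near one end (left or right, 185 mm from the middle), square with it. 100 x 100 x 10 mm. Origin: centre of its underside; x and y parallel to its edges, z up.
- laid_terracotta: Brown-orange terracotta tile already stuck to the bench, against the straightedge near its other end, 185 mm from the middle: 270 mm between its inner edge and that of the blue one. 100 x 100 x 10 mm. Origin: centre of its underside; x and y parallel to its edges, z up.
- oxide_jar: Small standing jar with a yellow lid, 45 mm across and 100 mm tall, loose on the bench toward the robot, to the left or right of the loose tile; not to be disturbed. Origin: centre of its underside.
- wood_block: Small hardwood block, 25 x 60 x 25 mm high, loose on the bench toward the robot, on the other side of the loose tile from the jar; not to be disturbed. Origin: centre of its underside; long side along its y.
- tile_cutter: Red bench tile cutter screwed down at the far left, always in the same place, not part of the job; its black lever rises to 0.20 m above the bench. 538 mm long (x), 190 mm wide (y). Origin: centre of its underside.

How it is judged:
By the outcome, as a careful person would: the job done as asked, in the order asked, and still so for the second after the job is handed in, with the robot touching nothing.
It also fails if it takes over 46 s, if anything falls off the work surface, if the arm or the gripper's body presses on something with over 40 N, if the wrist force passes 120 N, or if a joint passes its speed limit or range.

ROBOT

A 7-joint arm with a two-finger parallel gripper is mounted at the origin on a cart in front of the work surface, level with it; the furniture and walls round the work are solid. World frame = base frame: x ahead of the robot, y to its left, z up, the work surface at z = 0. Lengths are in m, angles in rad, forces in N, time in s.
With the tool pointing down it reaches from about 0.4 to 0.85 m from the base axis. Payload 10.4 kg.
Tool frame: the origin (TCP) lies on the centre line of the jaws, within the pads' length; the fingertips stand 22 mm ahead of it and the grasp point (between the pads) lies 3 mm ahead of it; z points along the fingers, y is the line along which they close (so a half turn about z gives the same grasp; the last joint's range is limited). The gripper opens to 87 mm and grips with 3 to 60 N. Pads are 19 mm wide; open, the fingers measure 117 mm over their backs; the gripper's body (75 mm by 190 mm) begins 51 mm behind the grasp point.
Start: joints at [1.155, 0.332, -0.065, 1.46, 0.022, 1.35, -0.088], TCP at [0.239, -0.577, 0.245] pointing down, gripper open.
Joint ranges: [-2.6, 2.6], [-0.5, 2.12], [-1.47, 1.34], [0.16, 2.42], [-1.27, 4.41], [0.06, 2.06], [-2.6, 2.6]. Speed limits (rad/s): [2.22, 2.22, 2.79, 2.79, 3.14, 3.14, 3.14].

INTERFACE

Orientations are given as a unit quaternion [x, y, z, w].
In Python, from bench import r gives the robot as it stands.
- The arm moves only by the tool drive_effector, called after "Call:" as a command line: name --argument value ..., lists and objects as JSON in quotes. Schema: {"type":"object","properties":{"segments":{"type":"array","items":{"type":"object","properties":{"trans":{"type":"array","items":{"type":"number"},"minItems":3,"maxItems":3},"yaw":{"type":"number"},"jaw":{"type":"number"}},"additionalProperties":false,"required":["jaw"]},"minItems":1,"maxItems":12},"squeeze":{"type":"number"},"only":{"type":"string"},"quiet":{"type":"boolean"},"lines":{"type":"string"}},"required":["segments"],"additionalProperties":false}. segments is a list of rows, 1 to 12 of them, each an object with the fields trans (a list: dx, dy, dz in parts of the range, where 1.0 means 0.4 m), yaw (a turn about the tool's z in shares of 2 pi rad (1.0 is 2 pi rad)), jaw (the finger opening in m); a field left out counts as zero (the opening has to be given); each row is the pose to reach, as a shift and turn from the pose commanded when the call began, along the tool's axes at that moment; what a row does not reach only later rows make up. A row lasts 1/10 s, in which the tool goes at most 0.05 m and 0.15 rad, less where a joint would pass 70% of its speed; a pose out of reach is approached as far as the arm can. The fingers move at their own pace and stop on an object; squeeze is the grip in N (left out, the last holds). Time passes only in rows, so rows that do not move let the fingers close. The tool returns the time, the measured TCP pose, the force, the opening and the grip force at its end. only (a regular expression) keeps the lines of the reply that match it, lines (a string "A,B") keeps lines A to B, and quiet returns only ok. Input that does not fit is refused with a message, and nothing moves.
- r.read_state(): the state, without advancing time (a new reading comes with each control period).
- r.camera(name): name is "scene" or "side" or "wrist"; returns a dict with "img" (420x560x3 uint8, red, green, blue), "fx", "fy", "cx", "cy" (pixels), "k1" (the pictures are not rectified: a ray, as slopes to the right and down, at radius r is drawn at 1 + k1 r^2 times it, then the intrinsics apply), "pose" (4x4, takes a point from camera to world coordinates). Camera axes: x right, y down, z forward; pixel columns grow to the right and rows downward; lengths in m; the calibration is good to about 2 mm. A picture is of the moment at which its call begins. There is no depth.
- r.close_job(): hands the job in; it is judged then, once.
The state is a dict: "time": time; "joint_positions": joint angles; "joint_vel": joint speeds; "joint_torque": joint torques, N m; "ee_pos": TCP position; "eef_rot": TCP orientation; "ft_force": force on the tool from outside, world axes, zero at the start; "torque": the same for the moment, N m; "width": finger opening in m; "grip_force": force on a finger pad.
Only numpy, scipy, OpenCV 4.12 (cv2) and the standard library are available. Lean on these libraries where they do the work, as an engineer would, in place of code of your own. Each camera call takes 0.05 s, during which the arm holds its last target. There are 200 camera calls.

## Working session

There is one attempt and no reset: what is moved stays moved. The work goes in short steps, Python scripts to look and compute and a tool call to move; the robot and the scene stay as the last step left them, time stands still between calls to the robot, and variables do not carry over. Pictures are saved under pics/ and viewed, at most 10 in all, crops included, and the job is handed in when it is done.

```bash
ls; mkdir -p pics
```

Run:
```python
from bench import r
import cv2
for n in("scene","side"):
    c=r.camera(n); cv2.imwrite(f"pics/{n}0.png",c["img"][:,:,::-1]); print(n,c["fx"],c["cx"],c["cy"],c["k1"],c["pose"].round(3).tolist() if hasattr(c["pose"],"round") else c["pose"])
s=r.read_state();print({k:s[k] for k in("time","ee_pos","eef_rot","ft_force","width")})
```

```text
bench.py
pics
scene 491.61642973224946 282.7766530255777 209.7790368760568 0.015233285039458132 [[-0.575, -0.574, 0.583, -0.2], [-0.818, 0.414, -0.399, 0.643], [-0.012, -0.706, -0.708, 0.965], [0.0, 0.0, 0.0, 1.0]]
side 424.31777934601706 279.480043985706 206.32579302282804 -0.02011469625964183 [[-1.0, 0.001, 0.029, 0.543], [-0.022, 0.633, -0.774, 1.112], [-0.02, -0.774, -0.633, 0.877], [0.0, 0.0, 0.0, 1.0]]
{'time': 0.1, 'ee_pos': array([ 0.23908208, -0.57711992,  0.24383626]), 'eef_rot': array([ 9.80775354e-01,  1.95139153e-01, -1.61972169e-04, -6.23658397e-04]), 'ft_force': array([0.62303114, 0.51311213, 0.07905846]), 'width': 0.08728370169492122}
```

View pics/scene0.png

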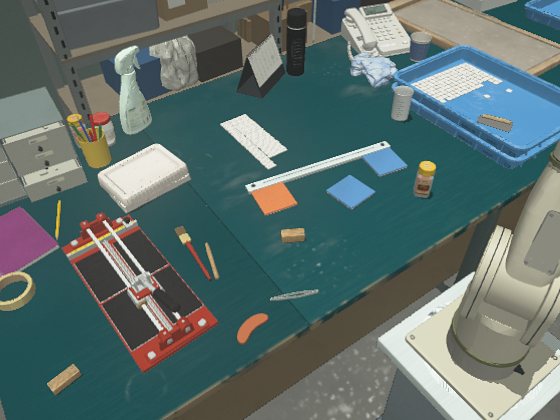

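View pics/side0.png

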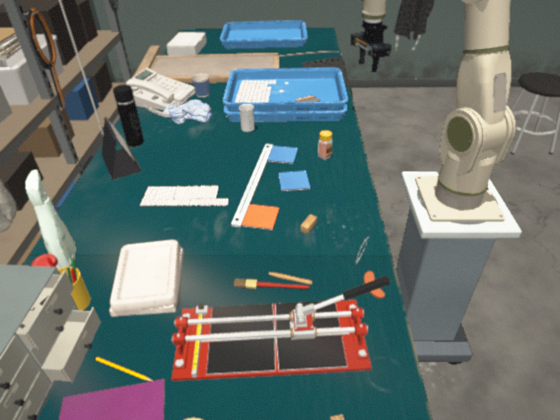

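The scene view shows the loose tile near (351,191), the laid blue tile at (385,160) and the terracotta at (274,198). The bar runs from (247,188) to (388,146), with the jar at (425,180) and the block at (292,236). The side view agrees: loose tile (294,180), laid blue (282,155), terracotta (261,217).

Create h.py:
```python
import numpy as np, cv2
from bench import r
def rays(c,uv):
    uv=np.asarray(uv,float).reshape(-1,1,2)
    K=np.array([[c["fx"],0,c["cx"]],[0,c["fy"],c["cy"]],[0,0,1.]])
    n=cv2.undistortPoints(uv,K,np.array([c["k1"],0,0,0.])).reshape(-1,2)
    P=np.array(c["pose"]); return P[:3,3],np.c_[n,np.ones(len(n))]@P[:3,:3].T
def plane(c,uv,z):
    o,d=rays(c,uv); return (o+d*((z-o[2])/d[:,2])[:,None])[:,:2]
def meet(c1,u1,c2,u2):
    o1,d1=rays(c1,[u1]);o2,d2=rays(c2,[u2]);d1=d1[0];d2=d2[0]
    t=np.linalg.lstsq(np.c_[d1,-d2],o2-o1,rcond=None)[0]
    return (o1+t[0]*d1+o2+t[1]*d2)/2, np.linalg.norm(o1+t[0]*d1-o2-t[1]*d2)
RNG=dict(blue=((100,90,90),(118,255,255)),terra=((5,120,120),(16,255,255)),yellow=((20,130,120),(32,255,255)),white=((0,0,170),(180,45,255)),wood=((11,70,90),(20,200,255)))
def blobs(c,col,lo=60):
    h=cv2.cvtColor(c["img"],cv2.COLOR_RGB2HSV); m=cv2.inRange(h,*map(np.array,RNG[col]))
    cs,_=cv2.findContours(m,cv2.RETR_EXTERNAL,cv2.CHAIN_APPROX_NONE)
    out=[]
    for k in cs:
        a=cv2.contourArea(k)
        if a>lo:
            M=cv2.moments(k); out.append((a,(M["m10"]/M["m00"],M["m01"]/M["m00"]),k.reshape(-1,2)))
    return out
def rect(c,k,z):
    p=plane(c,k,z); (x,y),(w,h),a=cv2.minAreaRect((p*1000).astype(np.float32)); return np.array([x,y])/1000,(w,h),a
```

Run:
```python
from h import *
for n in("scene","side"):
    c=r.camera(n); print(n)
    for col,z in(("blue",.01),("terra",.01),("yellow",.1),("white",.012),("wood",.025)):
        for a,u,k in blobs(c,col,40):
            q,s,an=rect(c,k,z)
            if .3<q[0]<1 and -.5<q[1]<.4: print(col,int(a),np.round(u,1),"c",plane(c,[u],z)[0].round(4),q.round(4),np.round(s,0),round(an,1))
```

```text
scene
blue 814 [350.4 190.8] c [ 0.5361 -0.0948] [ 0.5375 -0.0958] [101. 101.] 6.8
blue 662 [384.4 160.9] c [ 0.5775 -0.2653] [ 0.5791 -0.2655] [100. 100.] 79.6
terra 386 [249.9 326.5] c [0.3296 0.3748] [0.3307 0.374 ] [34. 89.] 14.6
terra 809 [273.4 197.8] c [0.6408 0.0992] [0.6423 0.0983] [ 98. 101.] 80.1
yellow 192 [426.8 168.3] c [ 0.4146 -0.2499] [ 0.414  -0.2499] [42. 66.] 42.7
white 2695 [140.  172.2] c [0.9626 0.3605] [0.959  0.3589] [185. 239.] 9.5
white 960 [315.7 166.3] c [ 0.6779 -0.0799] [ 0.6752 -0.0951] [479.  33.] 80.0
white 1439 [254.  138.8] c [ 0.9017 -0.0036] [ 0.8966 -0.0072] [286. 103.] 0.3
wood 108 [211.3 260.7] c [0.5322 0.3574] [0.5361 0.3562] [ 10. 120.] 73.7
wood 255 [292.4 234.8] c [0.4853 0.1459] [0.4853 0.1455] [60. 43.] 61.9
wood 52 [179.7 230.5] c [0.6687 0.3748] [0.6676 0.3749] [23. 29.] 87.1
wood 768 [273.7 197.7] c [0.6276 0.1067] [0.629  0.1064] [ 99. 101.] 79.6
side
blue 470 [293.4 179.6] c [ 0.5379 -0.0954] [ 0.5377 -0.0961] [102. 109.] 8.0
blue 351 [283.1 153.5] c [ 0.5766 -0.2652] [ 0.5766 -0.2665] [107. 100.] 80.2
terra 85 [368.5 276.9] c [0.3389 0.3502] [0.3376 0.3507] [44. 26.] 82.6
terra 643 [260.5 216. ] c [0.6421 0.1002] [0.642  0.0981] [106.  99.] 80.0
yellow 95 [325.5 135. ] c [ 0.421  -0.2461] [ 0.4208 -0.2471] [73. 40.] 87.0
white 4268 [145.2 278.4] c [0.9384 0.3604] [0.9406 0.3484] [168. 266.] 9.2
white 1400 [182.2 195.9] c [ 0.9103 -0.0013] [ 0.8985 -0.0076] [109. 288.] 89.9
white 693 [251.3 186. ] c [ 0.6824 -0.056 ] [ 0.6758 -0.0924] [490.  33.] 80.0
wood 70 [239.6 282.8] c [0.6799 0.385 ] [0.6785 0.3839] [32. 24.] 0.4
wood 152 [290.5 277.7] c [0.5471 0.3667] [0.5492 0.3659] [ 16. 117.] 74.1
wood 167 [308.1 223.5] c [0.4943 0.1522] [0.4937 0.1502] [84. 36.] 62.7
wood 575 [260. 216.] c [0.6419 0.1175] [0.6417 0.1138] [103.  98.] 83.0
```

Both views agree to about 2 mm and give the right sizes (100 mm squares, 370 mm between the laid tiles, 480 mm bar), so 10 mm is the right top height. I'll check the heights by triangulation as well and plan the first move: behind the near face, fingers along it.

Add to h.py:
```python
from scipy.spatial.transform import Rotation as R
def go(target,line):  # target xyz; finger line direction (rad, mod pi) -> shift in tool axes, turn
    s=r.read_state(); Q=R.from_quat(s["eef_rot"]); M=Q.as_matrix()
    a=np.arctan2(M[1,1],M[0,1]); t=(a-line+np.pi/2)%np.pi-np.pi/2
    print("t",round(s["time"],2),"tcp",s["ee_pos"].round(4),"line",round(a,4),"shift",(M.T@(np.array(target)-s["ee_pos"])).round(4),"turn",round(t,4),"j7",round(s["joint_positions"][6],2))
```

Run:
```python
from h import *
A=r.camera("scene");B=r.camera("side")
f=lambda c,col,n:sorted(blobs(c,col),key=lambda b:-b[0])
def near(c,col,w,z): return min(blobs(c,col,40),key=lambda b:np.linalg.norm(plane(c,[b[1]],z)[0]-w))[1]
for col,w,z in(("blue",(.537,-.095),.01),("blue",(.577,-.265),.01),("terra",(.642,.1),.01),("yellow",(.417,-.248),.1),("wood",(.49,.15),.025)):
    print(col,*[np.round(x,4) for x in meet(A,near(A,col,w,z),B,near(B,col,w,z))])
th=np.deg2rad(7.2);x=np.array([np.cos(th),np.sin(th)]);p=np.array([.5373,-.0955])-.077*x
go([*p,.12],th+np.pi/2); go([*p,.026],th+np.pi/2)
```

```text
blue [ 0.5376 -0.0965  0.0085] 0.0008
blue [ 0.5765 -0.2641  0.0109] 0.0005
terra [0.6422 0.0983 0.0083] 0.0001
yellow [ 0.4199 -0.2575  0.0932] 0.0009
wood [0.4935 0.1399 0.014 ] 0.0002
t 0.3 tcp [ 0.2392 -0.5773  0.2443] line -1.178 shift [ 0.3855 -0.3513  0.1244] turn 0.2671 j7 -0.09
t 0.3 tcp [ 0.2392 -0.5773  0.2443] line -1.178 shift [ 0.3855 -0.3513  0.2184] turn 0.2671 j7 -0.09
```

Triangulated heights are 8–11 mm for the tiles and 93 mm for the jar lid, as expected.

The manual's scale: shifts go in shares of 0.4 m and turns go in shares of 2 pi rad. Converting my numbers, 0.3855 m is 0.9638, -0.3513 m is -0.8783, 0.267 rad is 0.0425.

Call:
drive_effector --segments '[{"trans":[0.475, -0.4375, 0], "yaw":0.0207, "jaw":0.06}, {"trans":[0.475, -0.4375, 0], "yaw":0.0207, "jaw":0.06}, {"trans":[0.475, -0.4375, 0], "yaw":0.0207, "jaw":0.06}, {"trans":[0.475, -0.4375, 0], "yaw":0.0207, "jaw":0.06}, {"trans":[0.475, -0.4375, 0], "yaw":0.0207, "jaw":0.06}, {"trans":[0.9638, -0.8783, 0], "yaw":0.0425, "jaw":0.06}, {"trans":[0.9638, -0.8783, 0], "yaw":0.0425, "jaw":0.06}, {"trans":[0.9638, -0.8783, 0], "yaw":0.0425, "jaw":0.06}, {"trans":[0.9638, -0.8783, 0], "yaw":0.0425, "jaw":0.06}, {"trans":[0.9638, -0.8783, 0], "yaw":0.0425, "jaw":0.06}, {"trans":[0.9638, -0.8783, 0], "yaw":0.0425, "jaw":0.06}, {"trans":[0.9638, -0.8783, 0], "yaw":0.0425, "jaw":0.06}]'

```text
time: 1.5
ee_pos: [0.4622, -0.1013, 0.2448]
eef_rot: [0.998, 0.066, 0.0, -0.0]
ft_force: [-0.8, -0.8, -0.2]
width: 0.0601
grip_force: 0.0
```

Call:
drive_effector --segments '[{"trans":[0, 0, 0.125], "jaw":0.06}, {"trans":[0, 0, 0.25], "jaw":0.06}, {"trans":[0, 0, 0.3], "jaw":0.06}, {"trans":[0, 0, 0.3], "jaw":0.06}, {"trans":[0, 0, 0.3], "jaw":0.06}]'

```text
time: 2.0
ee_pos: [0.4612, -0.1059, 0.1254]
eef_rot: [0.998, 0.062, 0.0, 0.0]
ft_force: [0.1, 0.0, 0.9]
width: 0.06
grip_force: 0.0
```

Run:
```python
from h import *
th=np.deg2rad(7.2);x=np.array([np.cos(th),np.sin(th)]);p=np.array([.5373,-.0955])-.077*x
go([*p,.026],th+np.pi/2)
c=r.camera("scene");cv2.imwrite("pics/s1.png",cv2.resize(c["img"][80:300,200:480,::-1],None,fx=2.5,fy=2.5))
```

```text
t 2.0 tcp [ 0.4612 -0.1059  0.1254] line -1.4457 shift [-0.0002 -0.0008  0.0994] turn -0.0006 j7 -1.38
```

View pics/s1.png

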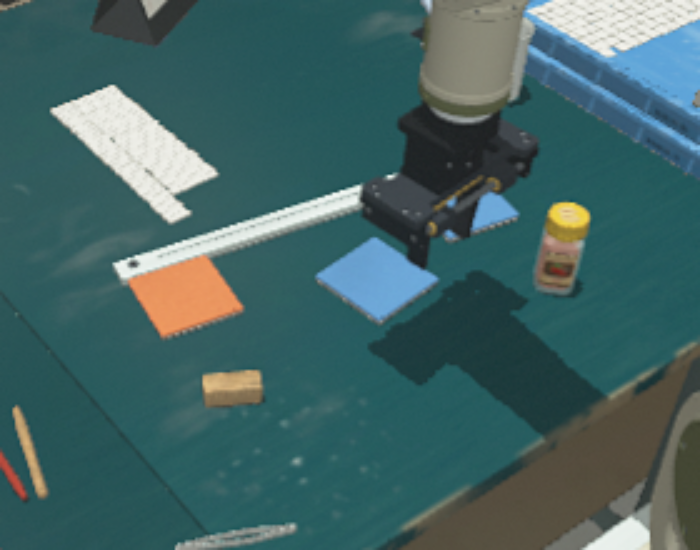

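The crop shows the fingers above the near side of the loose tile (375,280). The jar at (565,245) and the block at (232,387) are clear of the gripper. Next I descend and plan the back push.

Converted, 0.099 m is 0.2475, 0.05 m is 0.125.

Call:
drive_effector --segments '[{"trans":[0, -0.0025, 0.125], "jaw":0.06}, {"trans":[0, -0.0025, 0.225], "jaw":0.06}, {"trans":[0, -0.0025, 0.2475], "jaw":0.06}, {"trans":[0, -0.0025, 0.2475], "jaw":0.06}, {"trans":[0, -0.0025, 0.2475], "jaw":0.06}]'

```text
time: 2.55
ee_pos: [0.4625, -0.1047, 0.0278]
eef_rot: [0.998, 0.063, 0.002, 0.001]
ft_force: [-0.0, 0.6, 0.1]
width: 0.0598
grip_force: 0.0
```

Run:
```python
from h import *
ps=np.arctan2(-.0655,.364);X=np.array([np.cos(ps),np.sin(ps)]);Y=np.array([-X[1],X[0]])
for off in(.03,.006,0):
    p=np.array([.577,-.2653])+.16*Y-(.0595+off)*X; go([*p,.026],ps+np.pi/2)
```

```text
t 2.55 tcp [ 0.4625 -0.1047  0.0278] line -1.4452 shift [ 0.0559 -0.0058  0.002 ] turn 0.3037 j7 -1.47
t 2.55 tcp [ 0.4625 -0.1047  0.0278] line -1.4452 shift [0.0788 0.0014 0.0021] turn 0.3037 j7 -1.47
t 2.55 tcp [ 0.4625 -0.1047  0.0278] line -1.4452 shift [0.0845 0.0032 0.0021] turn 0.3037 j7 -1.47
```

Push about 20 mm at first to make contact, then rotate gradually while advancing.

Converted, 0.07 m is 0.175, 0.066 m is 0.165, 0.304 rad is 0.0484.

Call:
drive_effector --segments '[{"trans":[0.03, -0.0025, 0.0025], "jaw":0.06}, {"trans":[0.055, -0.005, 0.0025], "yaw":0.0032, "jaw":0.06}, {"trans":[0.07, -0.0075, 0.0025], "yaw":0.0095, "jaw":0.06}, {"trans":[0.085, -0.01, 0.0025], "yaw":0.0159, "jaw":0.06}, {"trans":[0.0975, -0.0125, 0.0025], "yaw":0.0223, "jaw":0.06}, {"trans":[0.11, -0.0125, 0.0025], "yaw":0.0286, "jaw":0.06}, {"trans":[0.125, -0.0125, 0.0025], "yaw":0.035, "jaw":0.06}, {"trans":[0.14, -0.0125, 0.0025], "yaw":0.0414, "jaw":0.06}, {"trans":[0.1525, -0.01, 0.0025], "yaw":0.0484, "jaw":0.06}, {"trans":[0.165, -0.0075, 0.0025], "yaw":0.0484, "jaw":0.06}, {"trans":[0.175, -0.005, 0.0025], "yaw":0.0484, "jaw":0.06}, {"trans":[0.175, -0.005, 0.0025], "yaw":0.0484, "jaw":0.06}]'

```text
time: 3.75
ee_pos: [0.5312, -0.0936, 0.0252]
eef_rot: [0.996, -0.088, 0.001, 0.0]
ft_force: [0.5, 0.2, -0.3]
width: 0.0597
grip_force: 0.0
```

Run:
```python
from h import *
ps=np.arctan2(-.0655,.364);X=np.array([np.cos(ps),np.sin(ps)]);Y=np.array([-X[1],X[0]])
for n in("scene","side"):
    c=r.camera(n)
    for a,u,k in blobs(c,"blue",40):
        q,s,an=rect(c,k,.01)
        if .4<q[0]<.7 and -.4<q[1]<.1: d=q-np.array([.577,-.2653]);print(n,q.round(4),np.round(s),round(an,1),"s-frame",(d@X).round(4),(d@Y).round(4))
    if n=="side":cv2.imwrite("pics/s2.png",cv2.resize(c["img"][120:260,210:360,::-1],None,fx=4,fy=4))
for off in(.006,0,-.004):
    p=np.array([.577,-.2653])+.16*Y-(.0595+off)*X; go([*p,.026],ps+np.pi/2)
```

```text
scene [ 0.5515 -0.1124] [63. 27.] 79.8 s-frame -0.0522 0.1459
scene [ 0.5762 -0.281 ] [69. 99.] 79.6 s-frame 0.002 -0.0156
side [ 0.598  -0.1068] [109.  97.] 89.6 s-frame -0.0074 0.1597
side [ 0.5924 -0.269 ] [104.  71.] 82.2 s-frame 0.0158 -0.0009
t 3.85 tcp [ 0.5304 -0.0936  0.0248] line -1.7485 shift [ 0.0107  0.0007 -0.0012] turn 0.0004 j7 -1.82
t 3.85 tcp [ 0.5304 -0.0936  0.0248] line -1.7485 shift [ 0.0167  0.0007 -0.0012] turn 0.0004 j7 -1.82
t 3.85 tcp [ 0.5304 -0.0936  0.0248] line -1.7485 shift [ 0.0207  0.0007 -0.0012] turn 0.0004 j7 -1.82
```

View pics/s2.png

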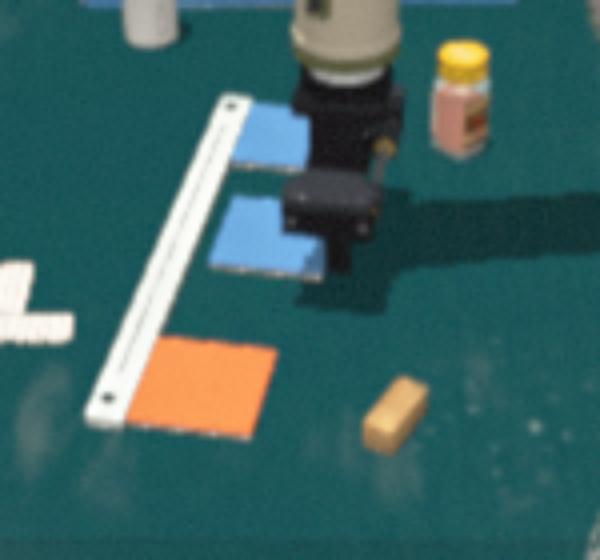

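The side crop shows the tile squared up, its back edge about 10 mm short of the bar and its side well clear of the laid blue tile. I'll finish this push in small steps.

Converted, 0.015 m is 0.0375, 0.013 m is 0.0325.

Call:
drive_effector --segments '[{"trans":[0.01, 0, -0.0025], "jaw":0.06}, {"trans":[0.02, 0, -0.0025], "jaw":0.06}, {"trans":[0.0275, 0, -0.0025], "jaw":0.06}, {"trans":[0.0325, 0, -0.0025], "jaw":0.06}, {"trans":[0.0375, 0, -0.0025], "jaw":0.06}, {"trans":[0.0375, 0, -0.0025], "jaw":0.06}]'

```text
time: 4.45
ee_pos: [0.5451, -0.0962, 0.0255]
eef_rot: [0.996, -0.089, 0.0, -0.0]
ft_force: [0.8, 0.0, 0.7]
width: 0.0597
grip_force: 0.0
```

Call:
drive_effector --segments '[{"trans":[0.0025, 0, 0], "jaw":0.06}, {"trans":[0.005, 0, 0], "jaw":0.06}, {"trans":[0.005, 0, 0], "jaw":0.06}]'

```text
time: 4.75
ee_pos: [0.5469, -0.0966, 0.0255]
eef_rot: [0.996, -0.089, 0.0, 0.0]
ft_force: [-0.9, -0.1, -1.2]
width: 0.06
grip_force: 0.4
```

Call:
drive_effector --segments '[{"trans":[0.0025, 0, 0], "jaw":0.06}, {"trans":[0.005, 0, 0], "jaw":0.06}, {"trans":[0.005, 0, 0], "jaw":0.06}]'

```text
time: 5.05
ee_pos: [0.5486, -0.097, 0.0255]
eef_rot: [0.996, -0.089, -0.0, 0.0]
ft_force: [-2.8, -0.2, 2.0]
width: 0.0599
grip_force: 1.1
```

Converted, 0.002 m is 0.005, 0.001 m is 0.0025.

Call:
drive_effector --segments '[{"trans":[0.0025, 0, 0], "jaw":0.06}, {"trans":[0.005, 0, 0], "jaw":0.06}, {"trans":[0.005, 0, 0], "jaw":0.06}]'

```text
time: 5.35
ee_pos: [0.5489, -0.097, 0.0253]
eef_rot: [0.996, -0.089, -0.002, 0.0]
ft_force: [-11.6, 1.6, 8.2]
width: 0.0602
grip_force: 5.6
```

Call:
drive_effector --segments '[{"trans":[0.0025, 0, 0], "jaw":0.06}, {"trans":[0.005, 0, 0], "jaw":0.06}, {"trans":[0.005, 0, 0], "jaw":0.06}]'

```text
time: 5.65
ee_pos: [0.5491, -0.097, 0.025]
eef_rot: [0.996, -0.089, -0.004, 0.0]
ft_force: [-19.0, 2.2, 15.2]
width: 0.0598
grip_force: 9.7
```

It stopped at the bar with 19 N on it, so the tile is flush. Now back off, lift, and go round to its left side.

Converted, -0.09 m is -0.225, -0.05 m is -0.125.

Call:
drive_effector --segments '[{"trans":[-0.0375, 0, 0], "jaw":0.06}, {"trans":[-0.05, 0, 0], "jaw":0.06}, {"trans":[-0.05, 0, -0.125], "jaw":0.05}, {"trans":[-0.05, 0, -0.225], "jaw":0.05}, {"trans":[-0.05, 0, -0.225], "jaw":0.05}]'

```text
time: 6.15
ee_pos: [0.5368, -0.0944, 0.1215]
eef_rot: [0.996, -0.089, 0.005, 0.001]
ft_force: [-0.2, -0.8, -0.5]
width: 0.0509
grip_force: 0.0
```

Run:
```python
from h import *
ps=np.arctan2(-.0655,.364);X=np.array([np.cos(ps),np.sin(ps)]);Y=np.array([-X[1],X[0]])
C=np.array([.5489,-.097])+.0595*X
for n in("scene","side"):
    c=r.camera(n)
    for a,u,k in blobs(c,"blue",40):
        q,s,an=rect(c,k,.01)
        if .4<q[0]<.7 and -.4<q[1]<.1: d=q-np.array([.577,-.2653]);print(n,q.round(4),np.round(s),round(an,1),"s-frame",(d@X).round(4),(d@Y).round(4))
p=C-.01*X+.0795*Y; go([*p,.12],ps); go([*p,.026],ps)
```

```text
scene [ 0.6066 -0.1087] [101. 100.] 79.6 s-frame 0.0014 0.1594
scene [ 0.5791 -0.2654] [101. 100.] 79.6 s-frame 0.0021 0.0003
side [ 0.6044 -0.1097] [105. 100.] 79.3 s-frame -0.0006 0.158
side [ 0.5856 -0.2703] [109.  84.] 82.2 s-frame 0.0094 -0.0034
t 6.25 tcp [ 0.5341 -0.0944  0.1168] line -1.7491 shift [ 0.0646 -0.0795 -0.003 ] turn 1.5705 j7 -1.77
t 6.25 tcp [ 0.5341 -0.0944  0.1168] line -1.7491 shift [ 0.0642 -0.0796  0.091 ] turn 1.5705 j7 -1.77
```

Converted, -0.08 m is -0.2, -0.075 m is -0.1875, -1.571 rad is -0.25.

Call:
drive_effector --segments '[{"trans":[0.075, -0.1, 0], "yaw":-0.0239, "jaw":0.05}, {"trans":[0.15, -0.1875, 0], "yaw":-0.0477, "jaw":0.05}, {"trans":[0.16, -0.2, 0], "yaw":-0.0716, "jaw":0.05}, {"trans":[0.16, -0.2, 0], "yaw":-0.0955, "jaw":0.05}, {"trans":[0.16, -0.2, 0], "yaw":-0.1194, "jaw":0.05}, {"trans":[0.16, -0.2, 0], "yaw":-0.1432, "jaw":0.05}, {"trans":[0.16, -0.2, 0], "yaw":-0.1671, "jaw":0.05}, {"trans":[0.16, -0.2, 0], "yaw":-0.191, "jaw":0.05}, {"trans":[0.16, -0.2, 0], "yaw":-0.2149, "jaw":0.05}, {"trans":[0.16, -0.2, 0], "yaw":-0.2387, "jaw":0.05}, {"trans":[0.16, -0.2, 0], "yaw":-0.25, "jaw":0.05}, {"trans":[0.16, -0.2, 0], "yaw":-0.25, "jaw":0.05}]'

```text
time: 7.45
ee_pos: [0.6097, -0.0268, 0.1141]
eef_rot: [0.767, 0.642, -0.0, -0.001]
ft_force: [0.7, 0.1, -0.5]
width: 0.0499
grip_force: 0.0
```

Run:
```python
from h import *
ps=np.arctan2(-.0655,.364);X=np.array([np.cos(ps),np.sin(ps)]);Y=np.array([-X[1],X[0]])
C=np.array([.5489,-.097])+.0595*X
p=C-.01*X+.0795*Y; go([*p,.026],ps)
c=r.camera("side");cv2.imwrite("pics/s3.png",cv2.resize(c["img"][120:260,210:360,::-1],None,fx=4,fy=4))
```

```text
t 7.45 tcp [ 0.6097 -0.0268  0.1141] line -0.1771 shift [-0.0004  0.0023  0.0881] turn 0.0009 j7 -0.46
```

View pics/s3.png

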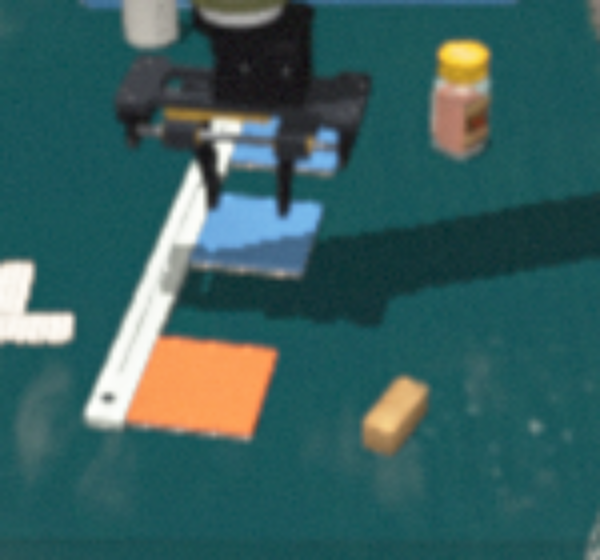

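The side crop shows the tile (250,235) against the bar, with the gripper still high and jar, block and terracotta untouched. Descend into the gap between the tile and the terracotta, then push along the bar (tool −x).

Converted, 0.088 m is 0.22, 0.08 m is 0.2.

Call:
drive_effector --segments '[{"trans":[0, 0, 0.125], "jaw":0.05}, {"trans":[0, 0, 0.2], "jaw":0.05}, {"trans":[0, 0, 0.22], "jaw":0.05}, {"trans":[0, 0, 0.22], "jaw":0.05}, {"trans":[0, 0, 0.22], "jaw":0.05}]'

```text
time: 8.0
ee_pos: [0.6111, -0.0264, 0.029]
eef_rot: [0.767, 0.641, 0.001, 0.001]
ft_force: [-0.3, 0.2, -0.7]
width: 0.0499
grip_force: 0.0
```

Call:
drive_effector --segments '[{"trans":[-0.03, 0, 0], "jaw":0.05}, {"trans":[-0.05, 0, 0], "jaw":0.05}, {"trans":[-0.07, 0, 0], "jaw":0.05}, {"trans":[-0.09, 0, 0], "jaw":0.05}, {"trans":[-0.11, 0, 0], "jaw":0.05}, {"trans":[-0.13, 0, 0], "jaw":0.05}, {"trans":[-0.15, 0, 0], "jaw":0.05}, {"trans":[-0.165, 0, 0], "jaw":0.05}, {"trans":[-0.175, 0, 0], "jaw":0.05}, {"trans":[-0.175, 0, 0], "jaw":0.05}]'

```text
time: 9.0
ee_pos: [0.5975, -0.0966, 0.0274]
eef_rot: [0.767, 0.641, -0.0, 0.0]
ft_force: [0.0, 0.7, 1.0]
width: 0.05
grip_force: 0.0
```

Run:
```python
from h import *
ps=np.arctan2(-.0655,.364);X=np.array([np.cos(ps),np.sin(ps)]);Y=np.array([-X[1],X[0]])
p=np.array([.577,-.2653])+.1595*Y-.01*X; go([*p,.026],ps)
```

```text
t 9.0 tcp [ 0.5975 -0.0966  0.0274] line -0.179 shift [-0.0102 -0.0003  0.0014] turn -0.0009 j7 -0.39
```

Converted, -0.009 m is -0.0225, -0.008 m is -0.02.

Call:
drive_effector --segments '[{"trans":[-0.0075, 0, 0.0025], "jaw":0.05}, {"trans":[-0.015, 0, 0.0025], "jaw":0.05}, {"trans":[-0.02, 0, 0.0025], "jaw":0.05}, {"trans":[-0.0225, 0, 0.0025], "jaw":0.05}, {"trans":[-0.0225, 0, 0.0025], "jaw":0.05}]'

```text
time: 9.5
ee_pos: [0.596, -0.1049, 0.0264]
eef_rot: [0.767, 0.641, -0.0, 0.0]
ft_force: [0.2, -0.5, -0.6]
width: 0.0499
grip_force: 0.0
```

Call:
drive_effector --segments '[{"trans":[-0.0025, 0, 0], "jaw":0.05}, {"trans":[-0.005, 0, 0], "jaw":0.05}, {"trans":[-0.005, 0, 0], "jaw":0.05}]'

```text
time: 9.8
ee_pos: [0.5957, -0.1066, 0.0265]
eef_rot: [0.767, 0.641, -0.0, 0.0]
ft_force: [-0.4, -0.1, 0.1]
width: 0.0499
grip_force: 0.1
```

Call:
drive_effector --segments '[{"trans":[-0.0025, 0, 0], "jaw":0.05}, {"trans":[-0.005, 0, 0], "jaw":0.05}, {"trans":[-0.005, 0, 0], "jaw":0.05}]'

```text
time: 10.1
ee_pos: [0.5954, -0.1077, 0.0265]
eef_rot: [0.767, 0.642, 0.0, -0.0]
ft_force: [-0.0, 3.3, -0.2]
width: 0.05
grip_force: 1.7
```

Converted, -0.002 m is -0.005, -0.001 m is -0.0025.

Call:
drive_effector --segments '[{"trans":[-0.0025, 0, 0], "jaw":0.05}, {"trans":[-0.005, 0, 0], "jaw":0.05}, {"trans":[-0.005, 0, 0], "jaw":0.05}]'

```text
time: 10.4
ee_pos: [0.5952, -0.1079, 0.0266]
eef_rot: [0.767, 0.642, 0.001, -0.001]
ft_force: [-0.5, 8.1, -0.4]
width: 0.0499
grip_force: 4.2
```

Call:
drive_effector --segments '[{"trans":[-0.0025, 0, 0], "jaw":0.05}, {"trans":[-0.005, 0, 0], "jaw":0.05}, {"trans":[-0.005, 0, 0], "jaw":0.05}]'

```text
time: 10.7
ee_pos: [0.5952, -0.1081, 0.0266]
eef_rot: [0.766, 0.643, 0.002, -0.002]
ft_force: [1.2, 13.0, -0.8]
width: 0.0501
grip_force: 6.5
```

Seated against the laid tile. Back off, lift and inspect.

Converted, -0.2 m is -0.5, -0.15 m is -0.375.

Call:
drive_effector --segments '[{"trans":[0.05, 0, 0], "jaw":0.05}, {"trans":[0.07, 0, 0], "jaw":0.05}, {"trans":[0.07, 0, -0.125], "jaw":0.05}, {"trans":[0.07, 0, -0.25], "jaw":0.05}, {"trans":[0.125, 0, -0.375], "jaw":0.05}, {"trans":[0.225, 0, -0.5], "jaw":0.05}, {"trans":[0.325, 0, -0.5], "jaw":0.05}, {"trans":[0.325, 0, -0.5], "jaw":0.05}]'

```text
time: 11.5
ee_pos: [0.6187, 0.0228, 0.2301]
eef_rot: [0.765, 0.644, 0.003, 0.001]
ft_force: [-0.5, 1.2, -0.4]
width: 0.05
grip_force: 0.0
```

Run:
```python
from h import *
for n in("scene","side","wrist"):
    c=r.camera(n)
    for a,u,k in blobs(c,"blue",40):
        q,s,an=rect(c,k,.01)
        if .4<q[0]<.7 and -.4<q[1]<.1: print(n,q.round(4),np.round(s),round(an,1))
    if n=="wrist":cv2.imwrite("pics/w4.png",c["img"][:,:,::-1])
    if n=="scene":cv2.imwrite("pics/s4.png",cv2.resize(c["img"][120:220,300:440,::-1],None,fx=5,fy=5,interpolation=cv2.INTER_CUBIC))
```

```text
scene [ 0.5865 -0.2165] [201. 101.] 80.8
side [ 0.5844 -0.2185] [206. 101.] 80.0
wrist [ 0.5918 -0.1984] [ 50. 100.] 79.9
wrist [ 0.6046 -0.1252] [ 9. 98.] 79.9
```

View pics/s4.png

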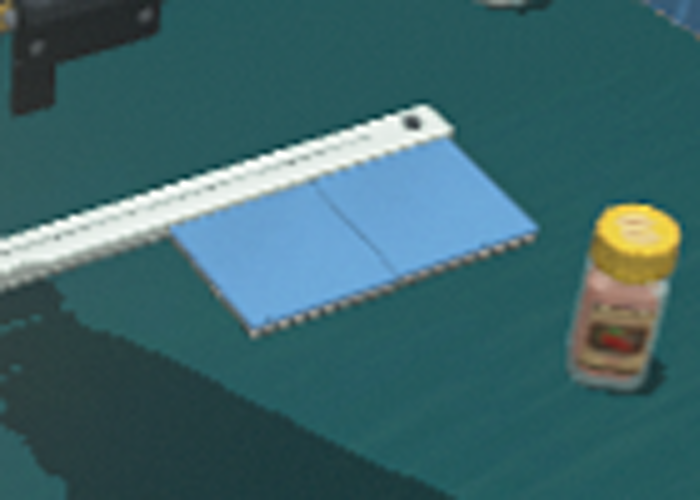

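View pics/w4.png

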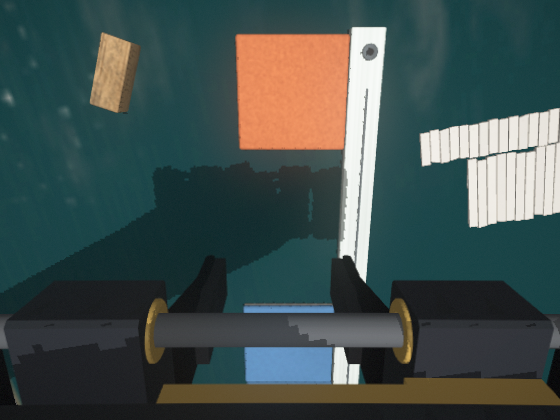

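The scene crop shows both blue tiles side by side against the bar with a thin dark seam from (315,180) to (395,275). The wrist view shows terracotta and block in place. The near edge may have a slight kink, so I'll measure whether the edges are collinear.

Run:
```python
from h import *
ps=np.arctan2(-.0655,.364);X=np.array([np.cos(ps),np.sin(ps)]);Y=np.array([-X[1],X[0]])
for n in("scene","side"):
    acc=[]
    for i in range(4):
        c=r.camera(n); c["img"]=cv2.resize(c["img"],None,fx=4,fy=4,interpolation=cv2.INTER_CUBIC)
        for a,u,k in blobs(c,"blue",3000):
            q=plane(c,(k+.5)/4-.5,.01)-np.array([.577,-.2653]); s=np.c_[q@X,q@Y]
            if abs(np.median(s[:,1])-.05)<.12 and abs(s[:,0]).max()<.08: acc.append(s)
    s=np.vstack(acc)
    for nm,m in(("near",s[:,0]<-.035),("far",s[:,0]>.035)):
        for t,lo,hi in(("laid",-.04,.04),("loose",.06,.14)):
            e=s[m&(s[:,1]>lo)&(s[:,1]<hi)]; f=np.polyfit(e[:,1]-(lo+hi)/2,e[:,0],1); print(n,nm,t,len(e),"slope",f[0].round(4),"x",f[1].round(4))
    m=(s[:,1]>.13)&(abs(s[:,0])<.04); f=np.polyfit(s[m,0],s[m,1],1); print(n,"left side slope",f.round(4))
    m=(s[:,1]<-.03)&(abs(s[:,0])<.04); f=np.polyfit(s[m,0],s[m,1],1); print(n,"right side slope",f.round(4))
```

```text
scene near laid 364 slope -0.0064 x -0.0476
scene near loose 376 slope -0.0026 x -0.0495
scene far laid 352 slope -0.0054 x 0.0514
scene far loose 365 slope -0.0031 x 0.0499
scene left side slope [0.0036 0.1497]
scene right side slope [-0.0029 -0.0507]
side near laid 180 slope -0.0055 x -0.0495
side near loose 196 slope -0.0034 x -0.0509
side far laid 208 slope 0.0917 x 0.0479
side far loose 192 slope 0.0012 x 0.0487
side left side slope [0.002  0.1501]
side right side slope [ 0.1786 -0.0511]
```

Near edges suggest the loose tile sits about 1 mm short of the bar after the sideways slide. I'll finish with a square nudge from the near side, keeping clear of the jar.

Run:
```python
from h import *
ps=np.arctan2(-.0655,.364)-.004;X=np.array([np.cos(ps),np.sin(ps)]);Y=np.array([-X[1],X[0]])
p=np.array([.577,-.2653])+.105*Y-.078*X; print(p); go([*p,.23],ps+np.pi/2)
```

```text
[ 0.51929761 -0.14791416]
t 12.05 tcp [0.6177 0.015  0.2263] line -0.1788 shift [-0.1778 -0.0678 -0.0036] turn -1.5676 j7 -0.49
```

Converted, -0.178 m is -0.445, -0.17 m is -0.425, 1.573 rad is 0.2504.

Call:
drive_effector --segments '[{"yaw":0.0239, "jaw":0.05}, {"trans":[-0.05, -0.025, 0], "yaw":0.0477, "jaw":0.05}, {"trans":[-0.125, -0.05, 0], "yaw":0.0716, "jaw":0.05}, {"trans":[-0.2, -0.075, 0], "yaw":0.0955, "jaw":0.05}, {"trans":[-0.275, -0.1, 0], "yaw":0.1194, "jaw":0.05}, {"trans":[-0.35, -0.125, 0], "yaw":0.1432, "jaw":0.05}, {"trans":[-0.425, -0.1625, 0], "yaw":0.1671, "jaw":0.05}, {"trans":[-0.445, -0.17, 0], "yaw":0.191, "jaw":0.05}, {"trans":[-0.445, -0.17, 0], "yaw":0.2149, "jaw":0.05}, {"trans":[-0.445, -0.17, 0], "yaw":0.2387, "jaw":0.05}, {"trans":[-0.445, -0.17, 0], "yaw":0.2504, "jaw":0.05}, {"trans":[-0.445, -0.17, 0], "yaw":0.2504, "jaw":0.05}]'

```text
time: 13.25
ee_pos: [0.5192, -0.1476, 0.2266]
eef_rot: [0.996, -0.091, 0.0, 0.0]
ft_force: [-0.5, 0.2, 0.4]
width: 0.0502
grip_force: 0.0
```

Call:
drive_effector --segments '[{"trans":[0, 0, 0.125], "jaw":0.05}, {"trans":[0, 0, 0.25], "jaw":0.05}, {"trans":[0, 0, 0.3], "jaw":0.05}, {"trans":[0, 0, 0.3], "jaw":0.05}]'

```text
time: 13.65
ee_pos: [0.5172, -0.1471, 0.1035]
eef_rot: [0.996, -0.089, -0.003, -0.001]
ft_force: [0.5, -0.4, 1.0]
width: 0.0503
grip_force: 0.0
```

Run:
```python
from h import *
ps=np.arctan2(-.0655,.364)-.004;X=np.array([np.cos(ps),np.sin(ps)]);Y=np.array([-X[1],X[0]])
p=np.array([.577,-.2653])+.105*Y-.078*X; go([*p,.026],ps+np.pi/2)
```

```text
t 13.65 tcp [ 0.5172 -0.1471  0.1035] line -1.7485 shift [0.0027 0.0005 0.0775] turn 0.0043 j7 -1.69
```

Converted, 0.079 m is 0.1975, 0.07 m is 0.175.

Call:
drive_effector --segments '[{"trans":[0, 0, 0.1], "jaw":0.05}, {"trans":[0, 0, 0.175], "jaw":0.05}, {"trans":[0, 0, 0.1975], "jaw":0.05}, {"trans":[0, 0, 0.1975], "jaw":0.05}, {"trans":[0.015, 0, 0.1975], "jaw":0.05}, {"trans":[0.03, 0, 0.1975], "jaw":0.05}, {"trans":[0.0375, 0, 0.1975], "jaw":0.05}, {"trans":[0.0375, 0, 0.1975], "jaw":0.05}]'

```text
time: 14.45
ee_pos: [0.5351, -0.1504, 0.0284]
eef_rot: [0.996, -0.09, 0.001, 0.0]
ft_force: [-0.1, -0.4, -0.4]
width: 0.0499
grip_force: 0.0
```

Call:
drive_effector --segments '[{"trans":[0.0025, 0, 0], "jaw":0.05}, {"trans":[0.005, 0, 0], "jaw":0.05}, {"trans":[0.005, 0, 0], "jaw":0.05}]'

```text
time: 14.75
ee_pos: [0.536, -0.1506, 0.0276]
eef_rot: [0.996, -0.09, 0.0, 0.0]
ft_force: [0.1, -0.1, 0.5]
width: 0.0498
grip_force: 0.0
```

Call:
drive_effector --segments '[{"trans":[0.0025, 0, 0], "jaw":0.05}, {"trans":[0.005, 0, 0], "jaw":0.05}, {"trans":[0.005, 0, 0], "jaw":0.05}]'

```text
time: 15.05
ee_pos: [0.5379, -0.1508, 0.0275]
eef_rot: [0.996, -0.09, -0.0, -0.0]
ft_force: [-1.0, -0.5, 0.3]
width: 0.0503
grip_force: 0.5
```

Converted, 0.002 m is 0.005, 0.001 m is 0.0025.

Call:
drive_effector --segments '[{"trans":[0.0025, 0, 0], "jaw":0.05}, {"trans":[0.005, 0, 0], "jaw":0.05}, {"trans":[0.005, 0, 0], "jaw":0.05}]'

```text
time: 15.35
ee_pos: [0.5392, -0.151, 0.0273]
eef_rot: [0.996, -0.09, -0.001, -0.0]
ft_force: [-5.9, 1.6, 2.6]
width: 0.0499
grip_force: 2.6
```

Call:
drive_effector --segments '[{"trans":[0.0025, 0, 0], "jaw":0.05}, {"trans":[0.005, 0, 0], "jaw":0.05}, {"trans":[0.005, 0, 0], "jaw":0.05}]'

```text
time: 15.65
ee_pos: [0.5395, -0.151, 0.0271]
eef_rot: [0.996, -0.09, -0.003, -0.0]
ft_force: [-12.6, 3.6, 10.4]
width: 0.0498
grip_force: 6.8
```

Call:
drive_effector --segments '[{"trans":[0.0025, 0, 0], "jaw":0.05}, {"trans":[0.005, 0, 0], "jaw":0.05}, {"trans":[0.005, 0, 0], "jaw":0.05}]'

```text
time: 15.95
ee_pos: [0.5398, -0.1512, 0.0268]
eef_rot: [0.996, -0.09, -0.005, -0.0]
ft_force: [-21.8, 5.5, 16.5]
width: 0.05
grip_force: 10.8
```

Converted, -0.2 m is -0.5, -0.15 m is -0.375.

Call:
drive_effector --segments '[{"trans":[-0.025, 0, 0], "jaw":0.05}, {"trans":[-0.05, 0, 0], "jaw":0.05}, {"trans":[-0.05, 0, -0.125], "jaw":0.05}, {"trans":[-0.05, 0, -0.25], "jaw":0.05}, {"trans":[-0.05, 0, -0.375], "jaw":0.05}, {"trans":[-0.075, -0.125, -0.5], "jaw":0.05}, {"trans":[-0.075, -0.25, -0.5], "jaw":0.05}, {"trans":[-0.075, -0.375, -0.5], "jaw":0.05}, {"trans":[-0.075, -0.5, -0.5], "jaw":0.05}, {"trans":[-0.075, -0.5, -0.5], "jaw":0.05}]'

```text
time: 16.95
ee_pos: [0.5501, 0.0563, 0.2284]
eef_rot: [0.996, -0.087, 0.001, -0.001]
ft_force: [0.5, -0.2, 0.3]
width: 0.0501
grip_force: 0.0
```

Run:
```python
from h import *
ps=np.arctan2(-.0655,.364);X=np.array([np.cos(ps),np.sin(ps)]);Y=np.array([-X[1],X[0]])
for n in("scene","side"):
    acc=[]
    for i in range(4):
        c=r.camera(n)
        if i==0 and n=="scene":cv2.imwrite("pics/s5.png",cv2.resize(c["img"][120:260,260:440,::-1],None,fx=4,fy=4,interpolation=cv2.INTER_CUBIC))
        if i==0:
            for col,z in(("yellow",.1),("wood",.025)):
                for a,u,k in blobs(c,col,90):
                    w=plane(c,[u],z)[0]
                    if w[0]<.5 and abs(w[1])<.3: print(n,col,np.round(u,1))
        c["img"]=cv2.resize(c["img"],None,fx=4,fy=4,interpolation=cv2.INTER_CUBIC)
        for a,u,k in blobs(c,"blue",3000):
            q=plane(c,(k+.5)/4-.5,.01)-np.array([.577,-.2653]); s=np.c_[q@X,q@Y]
            if abs(np.median(s[:,1])-.05)<.12 and abs(s[:,0]).max()<.08: acc.append(s)
    s=np.vstack(acc)
    for nm,m in(("near",s[:,0]<-.035),("far",s[:,0]>.035)):
        for t,lo,hi in(("laid",-.04,.04),("loose",.06,.14)):
            e=s[m&(s[:,1]>lo)&(s[:,1]<hi)]; f=np.polyfit(e[:,1]-(lo+hi)/2,e[:,0],1); print(n,nm,t,"slope",f[0].round(4),"x",f[1].round(4))
    m=(s[:,1]>.13)&(abs(s[:,0])<.04); print(n,"left",np.polyfit(s[m,0],s[m,1],1).round(4))
```

```text
scene yellow [426.7 168.3]
scene wood [292.4 234.8]
scene near laid slope -0.0066 x -0.0476
scene near loose slope -0.0003 x -0.0483
scene far laid slope -0.0056 x 0.0514
scene far loose slope -0.0038 x 0.0508
scene left [0.0007 0.1499]
side yellow [325.5 135. ]
side wood [308.1 223.3]
side near laid slope -0.0052 x -0.0458
side near loose slope 0.0023 x -0.0498
side far laid slope 0.0768 x 0.0484
side far loose slope -0.0013 x 0.0493
side left [-0.0036  0.1503]
```

View pics/s5.png

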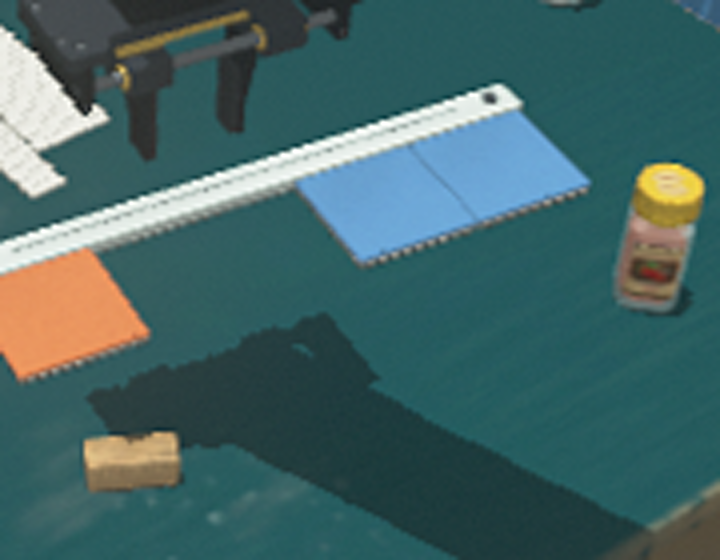

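The edges are now collinear to about 0.2 mm and the pair spans 200 mm. The jar and block are at their original pixels, and the gripper touches nothing.

```bash
python3 -c "
from bench import r
print(r.close_job())"
```

```text
the job is handed in; nothing more can be done
None
```

The job is handed in at about 17 s of the 46 s: the loose tile is flush against the straightedge and up against the laid blue tile, and the jar and block are where they were; the hand-in returned no verdict.

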